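# Tuck a plate carrier under the shade flap of an exposure box and hold it pressed

## Robot

A 6-joint arm with a two-finger parallel gripper is mounted at the origin on the work surface. World frame = base frame: x ahead of the robot, y to its left, z up, the work surface at z = 0. Lengths are in mm, angles in rad, forces in N, time in s.
With the tool pointing down it reaches from about 350 to 975 mm from the base axis. Payload 7.1 kg.
Tool frame: the origin (TCP) lies midway between the tips of the shut fingers; the grasp point (between the pads) lies 19 mm behind it; z points along the fingers, y is the line along which they close (so a half turn about z gives the same grasp; the last joint's range is limited). The gripper opens to 88 mm and grips with 3 to 60 N. Pads are 20 mm wide; open, the fingers measure 115 mm over their backs; the gripper's body (75 mm by 178 mm) begins 61 mm behind the grasp point.
Start: joints at [-1.155, 0.423, 1.63, -0, 1.089, -0.019], TCP at [263.283, -566.822, 222.675] pointing down, gripper open.
Joint ranges: [-3, 3], [-0.9, 2.11], [0.09, 2.58], [-1.31, 4.45], [0.11, 2.69], [-2.54, 2.54]. Speed limits (rad/s): [2.39, 2.39, 3.01, 3.14, 3.14, 3.14].

## Interface

Orientations are given as a 3x3 rotation matrix whose columns are the frame's x, y, z axes.
In Python, from workcell import bot, viewer gives the robot as it stands.
- The arm moves only by the shell command python3 -m handwheel 'ROWS' [FORCE]. ROWS is text: rows parted by semicolons, each of 7 numbers parted by spaces: the shift along the tool's x, y, z in m, then the turn, a rotation vector about the tool's x, y, z in degrees, then the finger opening in m, from 0 to 0.0878. A call has 1 to 20 rows; each row shifts and turns the commanded pose from where the row before left it, along the tool's axes as they then stand; what a row does not reach is not made up. A row lasts 1/12 s, in which the tool goes at most 41.7 mm and 7.16 degrees, less where a joint would pass 70% of its speed; a pose out of reach is approached as far as the arm can. A call with a gripper value outside its range is refused whole. The fingers move at their own pace and stop on an object; FORCE is the grip in N (left out, the last holds). Time passes only in rows, so rows that do not move let the fingers close. It gives the time, the measured TCP pose, the force, the opening and the grip force at its end, in the units of the state.
- bot.observe(): the state, without advancing time (a new reading comes with each control period).
- viewer.snapshot(name): name is "scene" or "top" or "wrist"; returns the picture (420x560x3 uint8, red, green, blue); there is no depth.
- viewer.get_calibration(name): a dict with "fovy" (degrees; the focal length in pixels is half the picture's height over the tangent of half this angle, whatever the lens; pixels are square), "cx", "cy" (the principal point, pixels), "position" and "orientation" of the camera in the world; the wrist camera has in their place "T_tool_cam" (4x4, takes a point from camera to tool coordinates, whose origin is the TCP and whose axes are the flange's). Camera axes: x right, y down, z forward; pixel columns grow to the right and rows downward; lengths in mm; the calibration is good to about 2 mm. A picture is of the moment at which its call begins: read the wrist's pose just before it. get_calibration takes no time and is no camera call.
- bot.hand_in(): hands the job in; it is judged then, once.
The state is a dict: "time": time; "q": joint angles; "dq": joint speeds; "joint_efforts": joint torques, N m; "eef_pos": TCP position; "tool_rot": TCP orientation; "ft_force": force on the tool from outside, world axes, zero at the start; "moment": the same for the moment, N m; "grip_width": finger opening in mm; "finger_force": force on a finger pad.
Only numpy, scipy, OpenCV 4.12 (cv2) and the standard library are available. Lean on these libraries where they do the work, as an engineer would, in place of code of your own. Each camera call takes 0.05 s, during which the arm holds its last target. There are 200 camera calls.

## Task

Pick up the aluminium plate carrier by its bar, set it level and centred on the white bed of the exposure box and slide its leading edge in under the steel flap, without lifting the flap, until it meets the stop. Then press the carrier flat so that the spring bed goes fully down and keep holding it there for the exposure: finish while still pressing, do not let go. Leave the tile, brown bottle, tub, glass dish and tube rack where they are.

Things in the scene. Friction and masses are not known exactly. Their poses are not given: they have to be found in the camera images.
- carrier: Plate carrier, loose, flat on the bench left or right of the exposure box (a white tile lies on the other side). Aluminium plate 130 (x) x 140 (y) x 4 thick with glass test plates on it and one upright black bar as handle. Origin: centre of the underside; x points to the leading edge (the one farther from the bar), z up. 0.19 to 0.31 kg, centre of mass within 5 mm of the middle.
- carrier_edge (a point): Middle of the carrier's leading edge, at its underside: 65 ahead (+x) of the carrier's origin.
- carrier_rib (a point): Middle of the top of the carrier's handle bar: 15 behind (-x) the origin and 39 above the underside. The bar is 10 thick (x), 70 long (y), and rises from the plate's top face.
- box: Exposure box, fixed to the bench: grey case 200 (x) x 180 (y), yaw within 0.25 rad. Origin: centre of its underside; x points from its open near side to the hinged flap at its far side. On top a white bed 133 (x) x 160 (y), centred at x = -17.5, 40 above the bench; the rim around it is 8 lower. Carrier home: its origin at x = -10, y = 0, its x along box x.
- box_stop (a point): Middle of the near face of the fixed stop bar (box x = +55, y = 0), at the height of the bed's top when up (40 above the bench). The bar is 150 long (y), reaches 6 above the bed and is hidden under the flap.
- flap_lip (a point): Middle of the near, slightly upturned lip of the flap: box x = +15 (40 nearer than the stop), 55 above the bench when closed. With the carrier home, its bar's centre is 40 on the near side of the lip.
- flap (a joint): Lift angle of the steel flap lapping over the far part of the bed, rad; 0 closed (level), grows as lifted. 170 wide, 4 thick, 75 from hinge (box x = +90) to lip. Closed, its underside is 9 above the bed, the lip's tip about 13. Light and free: 1 N upward at the lip lifts it; it falls back by its own weight.
- bed (a joint): How far the spring bed is pressed down, m: 0 up, 0.006 fully down on its stop. It moves straight down without tilting, stays up under the carrier's weight, needs 8 to 11 N of push besides that weight to be fully down, and springs back when let go.
- tile: Bystander: white glazed tile 120 x 120 x 8, lying flat. Origin: centre of its underside.
- amber_bottle: Bystander: amber glass reagent bottle with cap, 80 wide, 190 tall. Origin: centre of its underside.
- tub: Bystander: small open white tub, 70 wide, 40 tall. Origin: centre of its underside.
- dish: Bystander: shallow glass dish, 80 wide, 18 tall. Origin: centre of its underside.
- tube_rack: Bystander: white test-tube rack with tubes, 240 long, 70 deep, 135 tall, standing near the far right. Origin: centre of its underside.

How it is judged:
By the outcome, as a careful person would: the job done as asked, in the order asked, and still so for the second after the job is handed in, while the arm keeps its last pose, push and grip.
It also fails if it takes over 51 s, if anything falls off the work surface, if the arm or the gripper's body presses on something with over 40 N, if the wrist force passes 120 N, or if a joint passes its speed limit or range.

## Working session

There is one attempt and no reset: what is moved stays moved. The work goes in short steps, Python scripts to look and compute and a shell command to move; the robot and the scene stay as the last step left them, time stands still between calls to the robot, and variables do not carry over. Pictures are saved under pics/ and viewed, at most 10 in all, crops included, and the job is handed in when it is done.

```bash
mkdir -p pics; ls; python3 - <<'E'
from workcell import bot, viewer
import cv2,numpy as np
np.set_printoptions(precision=4,suppress=True)
for n in ("scene","top"):
    im=viewer.snapshot(n); cv2.imwrite(f"pics/{n}0.png",im[:,:,::-1])
    print(viewer.get_calibration(n))
print(viewer.get_calibration("wrist"))
s=bot.observe();print(s)
E
```

```text
pics
{'fovy': 47.72068666551023, 'cx': 275.8576835210539, 'cy': 213.63704792918284, 'position': array([1437.9971,  609.2253,  704.2449]), 'orientation': array([[-0.5718,  0.4419, -0.6912],
       [ 0.8202,  0.2927, -0.4914],
       [-0.0148, -0.8479, -0.5299]])}
{'fovy': 50.180778783679536, 'cx': 275.197827743205, 'cy': 215.6821160885384, 'position': array([ 359.5423,   22.929 , 1312.9837]), 'orientation': array([[-0.0237, -0.9815,  0.1898],
       [-0.9997,  0.0222, -0.0101],
       [ 0.0057, -0.19  , -0.9818]])}
{'fovy': 66.33287169263009, 'cx': 278.85699559990934, 'cy': 210.19427144023396, 'T_tool_cam': array([[  -0.0004,   -0.9574,   -0.2888,   79.7537],
       [   1.    ,   -0.0005,    0.0002,   -0.2501],
       [  -0.0003,   -0.2888,    0.9574, -162.2533],
       [   0.    ,    0.    ,    0.    ,    1.    ]])}
{'time': 0.1, 'q': array([-1.155 ,  0.4238,  1.6306,  0.    ,  1.0886, -0.019 ]), 'dq': array([ 0.0007, -0.0033,  0.0003,  0.0011,  0.0008, -0.0005]), 'joint_efforts': array([ -0.0011, -54.5615, -27.4328,   0.0644,   0.0187,  -0.    ]), 'eef_pos': array([ 263.1009, -566.3627,  221.9767]), 'tool_rot': array([[ 0.907 ,  0.4212, -0.0005],
       [ 0.4212, -0.907 ,  0.0013],
       [ 0.    , -0.0014, -1.    ]]), 'ft_force': array([ 0.681 , -0.1542,  0.0089]), 'moment': array([ 0.0516,  0.0032, -0.0482]), 'finger_force': 0.0, 'grip_width': 87.4866223155313}
```

View pics/top0.png

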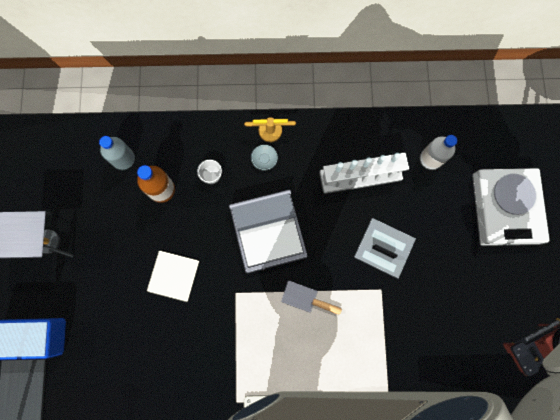

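View pics/scene0.png

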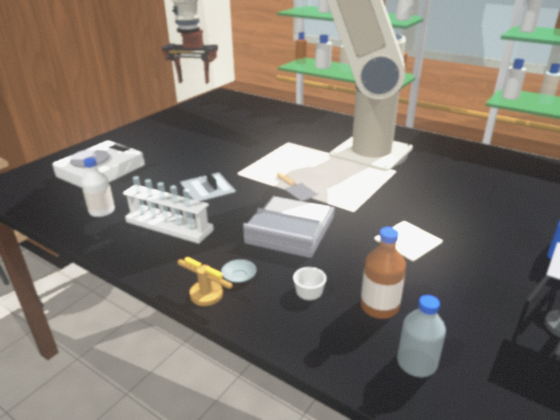

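The top view shows the carrier near (385,248), right of the box (268,232), whose flap is on the far (upper) side. The tile is at (173,276). I'll enlarge the area around the carrier and box.

```bash
python3 - <<'E'
import cv2
im=cv2.imread("pics/top0.png")[180:285,220:425]
cv2.imwrite("pics/crop0.png",cv2.resize(im,None,fx=3.9,fy=3.9,interpolation=cv2.INTER_CUBIC))
E
```

```text
(no output)
```

View pics/crop0.png

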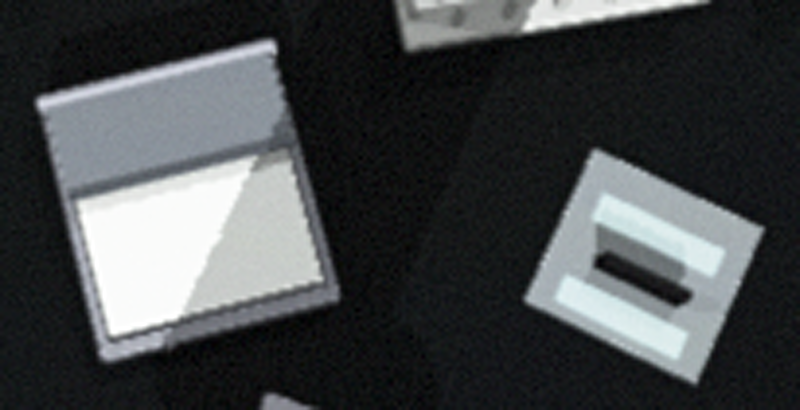

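The crop shows the carrier corners at (595,150), (765,230), (697,383) and (525,298). The bar is at about (643,280), so the leading edge is the upper-right one. The bed's near corners are at (110,338) and (322,283), and the flap's lip runs from (72,195) to (290,150).

```bash
cat > h.py <<'E'
from workcell import bot, viewer
import cv2,numpy as np
np.set_printoptions(precision=4,suppress=True)
def back(uv,z,cal,P=None,R=None):
    f=210/np.tan(np.radians(cal["fovy"]/2))
    P=cal["position"] if P is None else P; R=cal["orientation"] if R is None else R
    d=R@np.array([(uv[0]-cal["cx"])/f,(uv[1]-cal["cy"])/f,1])
    return P+d*(z-P[2])/d[2]
def wrist(name):
    s=bot.observe(); im=viewer.snapshot("wrist"); cv2.imwrite(f"pics/{name}.png",im[:,:,::-1])
    T=viewer.get_calibration("wrist")["T_tool_cam"]; R=s["tool_rot"]
    P=s["eef_pos"]+R@T[:3,3]; np.savez(f"{name}.npz",P=P,R=R@T[:3,:3]); return s
def wback(name,uv,z):
    d=np.load(f"{name}.npz"); return back(uv,z,viewer.get_calibration("wrist"),d["P"],d["R"])
E
python3 - <<'E'
from h import *
c=viewer.get_calibration("top")
def g(p,z): return back((220+(p[0]-1.45)/3.9,180+(p[1]-1.45)/3.9),z,c)
C=[g(p,4) for p in [(595,150),(765,230),(697,383),(525,298)]]
print(np.array(C)); m=np.mean(C,0); print("carrier",m)
ax=(C[0]+C[1]-C[2]-C[3])/2; print(np.linalg.norm(ax),np.degrees(np.arctan2(ax[1],ax[0])))
ay=(C[0]+C[3]-C[2]-C[1])/2; print(np.linalg.norm(ay),np.degrees(np.arctan2(-ay[0],ay[1])))
print("bar",[g(p,39) for p in [(597,262),(690,298),(643,280)]])
B=[g((110,338),40),g((322,283),40)]; print("bed near",B)
d=B[0]-B[1]; y=np.degrees(np.arctan2(-d[0],d[1])); print(np.linalg.norm(d),y)
L=[g((72,195),55),g((290,150),55)]; d=L[0]-L[1];print("lip",L,np.linalg.norm(d),np.degrees(np.arctan2(-d[0],d[1])))
H=[g((40,100),52),g((275,42),52)]; d=H[0]-H[1];print("hinge",H,np.linalg.norm(d),np.degrees(np.arctan2(-d[0],d[1])))
H=[g((103,360),32),g((340,298),32)]; d=H[0]-H[1];print("near",H,np.linalg.norm(d),np.degrees(np.arctan2(-d[0],d[1])))
E
```

```text
[[ 598.7912 -278.6694    4.    ]
 [ 534.4051 -403.3553    4.    ]
 [ 421.0223 -343.1589    4.    ]
 [ 487.1812 -218.7996    4.    ]]
carrier [ 510.3499 -310.9958    4.    ]
127.51243206445616 -28.086366587255963
140.59298220477595 -27.662738963832105
bar [array([ 508.9356, -266.6591,   39.    ]), array([ 480.9813, -332.9262,   39.    ]), array([ 494.9416, -299.4865,   39.    ])]
bed near [array([461.6219,  90.6924,  40.    ]), array([498.0498, -64.4682,  40.    ])]
159.37945271264422 13.212354062948704
lip [array([564.8046, 116.2795,  55.    ]), array([594.5251, -43.4415,  55.    ])] 162.46264313222397 10.540898260282278
hinge [array([636.7411, 139.5095,  52.    ]), array([676.8975, -35.0435,  52.    ])] 179.11249684948726 12.955637284665883
near [array([446.4174,  96.4044,  32.    ]), array([487.5893, -77.8338,  32.    ])] 179.03650959410464 13.2949371489482
```

```bash
python3 -m handwheel '0.02 -0.009 0.003 0 0 0 0.0878;0.034 -0.015 0.0045 0 0 0 0.0878;0.034 -0.015 0.0045 0 0 0 0.0878;0.034 -0.015 0.0045 0 0 0 0.0878;0.034 -0.015 0.0045 0 0 0 0.0878;0.034 -0.015 0.0045 0 0 0 0.0878;0.034 -0.015 0.0045 0 0 0 0.0878;0.034 -0.015 0.0045 0 0 0 0.0878;0.034 -0.015 0.0045 0 0 0 0.0878;0.03 -0.012 0.003 0 0 -2 0.0878;0 0 0 0 0 -7 0.0878;0 0 0 0 0 -7 0.0878;0 0 0 0 0 -7 0.0878;0 0 0 0 0 -7 0.0878;0 0 0 0 0 -7 0.0878;0 0 0 0 0 0 0.0878;0 0 0 0 0 0 0.0878' 40; python3 - <<'E'
from h import *
s=wrist("w1"); print(s["eef_pos"],s["tool_rot"])
im=cv2.imread("pics/w1.png"); cv2.imwrite("pics/w1b.png",cv2.resize(im,(800,600),interpolation=cv2.INTER_CUBIC))
E
```

```text
time: 1.52
eef_pos: [495.8, -303.2, 180.4]
tool_rot: [[0.474, 0.88, -0.0], [0.88, -0.474, 0.0], [0.0, -0.001, -1.0]]
ft_force: [-0.1, -0.2, -0.5]
grip_width: 87.9
finger_force: 0.0
[ 495.7535 -303.1814  180.3946] [[ 0.4741  0.8805 -0.0005]
 [ 0.8805 -0.4741  0.0003]
 [ 0.     -0.0006 -1.    ]]
```

View pics/w1b.png

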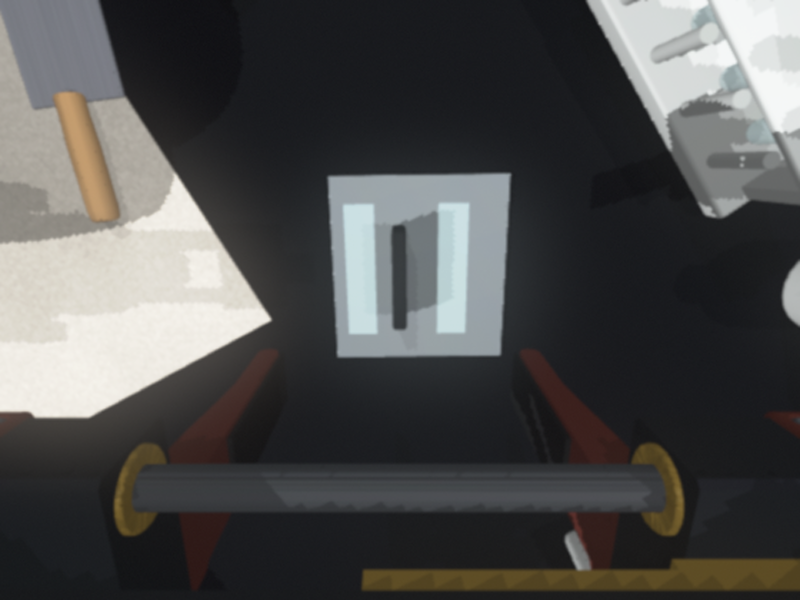

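The wrist view shows the bar at column 399, rows 226–329. The plate corners are at (328,177), (511,173), (501,356) and (337,357) in the enlarged picture.

```bash
python3 - <<'E'
from h import *
g=lambda u,z: wback("w1",(np.array(u)+.5)/(10/7)-.5,z)
C=np.array([g(p,4) for p in [(328,177),(511,173),(501,356),(337,357)]]);m=C.mean(0);print(C,m)
x=C[1]+C[2]-C[0]-C[3]; y=C[0]+C[1]-C[2]-C[3]
a=np.degrees(np.arctan2(x[1],x[0]));b=np.degrees(np.arctan2(-y[0],y[1]));print(a,b)
t=[g((399,226),39),g((399,329),39)];d=t[0]-t[1];print(t,(t[0]+t[1])/2,np.linalg.norm(d),np.degrees(np.arctan2(-d[0],d[1])))
u=x/np.linalg.norm(x);print("bar from plate",m-15*u)
s=bot.observe();R=s["tool_rot"];print("tool y deg",np.degrees(np.arctan2(R[1,1],R[0,1])))
print("tool delta",R.T@((t[0]+t[1])/2-s["eef_pos"]),R.T@(m-15*u-s["eef_pos"]))
E
```

```text
[[ 484.4125 -218.0536    4.    ]
 [ 600.3597 -277.4225    4.    ]
 [ 535.1859 -402.5276    4.    ]
 [ 419.2728 -341.0634    4.    ]] [ 509.8077 -309.7668    4.    ]
-27.526074993991486 -27.709105105717494
[array([ 514.662, -268.574,   39.   ]), array([ 480.4126, -332.1609,   39.    ])] [ 497.5373 -300.3674   39.    ] 72.22401754534272 -28.308020502181527
bar from plate [ 496.5057 -302.8345    4.    ]
tool y deg -28.313075520116914
tool delta [  3.3583   0.2562 141.4702] [  0.696    0.5334 176.47  ]
```

```bash
python3 -m handwheel '0.002 0.0005 0.03 0 0 0.4 0.0878;0 0 0.038 0 0 0 0.0878;0 0 0.038 0 0 0 0.0878;0 0 0.032 0 0 0 0.0878;0 0 0.02 0 0 0 0.0878;0 0 0.01 0 0 0 0.0878;0 0 0 0 0 0 0.0878;0 0 0 0 0 0 0.0;0 0 0 0 0 0 0.0;0 0 0 0 0 0 0.0;0 0 0 0 0 0 0.0;0 0 0 0 0 0 0.0;0 0 0 0 0 0 0.0;0 0 0 0 0 0 0.0;0 0 0 0 0 0 0.0;0 0 0 0 0 0 0.0;0 0 0 0 0 0 0.0' 45
```

```text
time: 2.98
eef_pos: [497.3, -301.8, 12.6]
tool_rot: [[0.477, 0.879, -0.0], [0.879, -0.477, 0.0], [0.0, -0.0, -1.0]]
ft_force: [0.1, 0.2, 0.4]
grip_width: 24.4
finger_force: 0.0
```

```bash
python3 -m handwheel '0 0 0.003 0 0 0 0;0 0 0 0 0 0 0;0 0 0 0 0 0 0;0 0 0 0 0 0 0;0 0 0 0 0 0 0;0 0 0 0 0 0 0;0 0 0 0 0 0 0'; python3 -m handwheel '0 0 -0.01 0 0 0 0;0 0 -0.03 0 0 0 0;0 0 -0.03 0 0 0 0;0 0 -0.03 0 0 0 0;0 0 -0.03 0 0 0 0;0 0 0 0 0 0 0;0 0 0 0 0 0 0'
```

```text
time: 3.57
eef_pos: [497.2, -301.7, 9.6]
tool_rot: [[0.477, 0.879, -0.0], [0.879, -0.477, 0.0], [0.0, -0.0, -1.0]]
ft_force: [-0.0, -0.0, -2.4]
grip_width: 9.5
finger_force: 45.0
time: 4.15
eef_pos: [498.3, -302.4, 142.0]
tool_rot: [[0.477, 0.879, 0.004], [0.879, -0.477, -0.002], [-0.0, 0.004, -1.0]]
ft_force: [0.5, 0.3, -1.9]
grip_width: 9.7
finger_force: 45.0
```

```bash
python3 -m handwheel '0.015 -0.007 -0.008 0 0 0 0;0.025 -0.011 -0.009 0 0 0 0;0.03 -0.0138 -0.009 0 0 0 0;0.03 -0.0138 -0.009 0 0 0 0;0.03 -0.0138 -0.009 0 0 0 0;0.03 -0.0138 -0.009 0 0 0 0;0.03 -0.0138 -0.005 0 0 0 0;0.02 -0.009 0 0 0 0 0;0.01 -0.0045 0 0 0 -3 0;0 0 0 0 0 -5 0;0 0 0 0 0 -6 0;0 0 0 0 0 -6 0;0 0 0 0 0 -6 0;0 0 0 0 0 -6 0;0 0 0 0 0 -5.5 0;0 0 0 0 0 -4 0;0 0 0 0 0 0 0;0 0 0 0 0 0 0;0 0 0 0 0 0 0'; python3 - <<'E'
from h import *
s=wrist("w2"); print(s["eef_pos"],s["tool_rot"])
im=cv2.imread("pics/w2.png"); cv2.imwrite("pics/w2b.png",cv2.resize(im,(800,600),interpolation=cv2.INTER_CUBIC))
E
```

```text
time: 5.73
eef_pos: [513.3, -60.4, 196.8]
tool_rot: [[-0.223, 0.975, -0.002], [0.975, 0.223, 0.0], [0.001, -0.002, -1.0]]
ft_force: [-0.5, 0.1, -2.2]
grip_width: 9.6
finger_force: 45.0
[513.312  -60.3971 196.8036] [[-0.2231  0.9748 -0.0017]
 [ 0.9748  0.2231  0.0002]
 [ 0.0006 -0.0016 -1.    ]]
```

View pics/w2b.png

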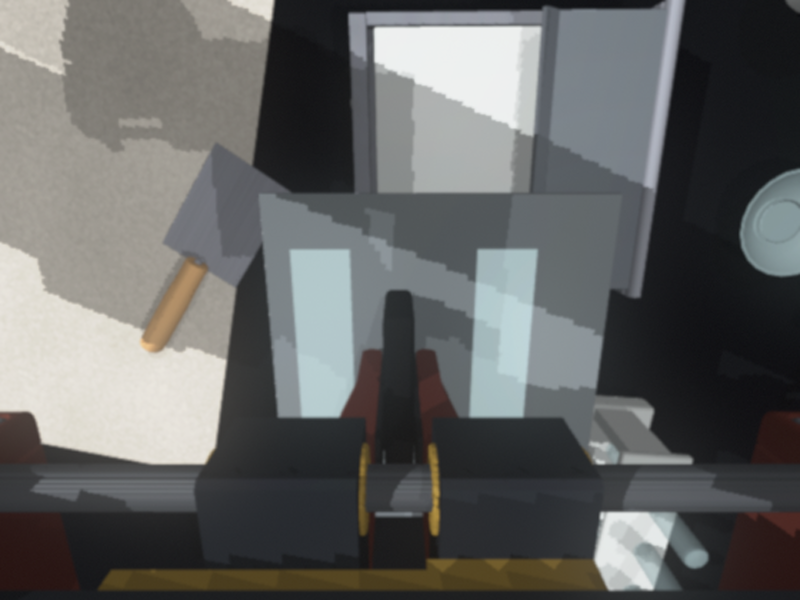

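The wrist view shows the bed's left edge on row 27, columns 373–541, and its near edge running from (373,27) to (376,193). The case's left edge goes from (350,13) to (545,10). The held carrier's left edge is on row 194, columns 259–621.

```bash
python3 - <<'E'
from h import *
g=lambda u,z: wback("w2",(np.array(u)+.5)/(10/7)-.5,z)
ang=lambda a,b: np.degrees(np.arctan2((b-a)[1],(b-a)[0]))
A,B,N=g((373,27),40),g((541,27),40),g((376,193),40)
print("bed nearleft",A,"yaw left edge",ang(A,B),"yaw near edge",ang(N,A)-90)
c,d=g((351,13),32),g((545,10),32);print("case",c,ang(c,d))
e,f=g((357,193),32),c;print("case near",ang(e,c)-90)
h1,h2=g((683,0),51),g((640,297),51);print("hinge",h1,h2,ang(h2,h1)-90)
l1,l2=g((545,10),55),g((533,193),55);print("lip",l1,l2,ang(l2,l1)-90)
for y in (13.2,12.8):
  y=np.radians(y);ux=np.array([np.cos(y),np.sin(y),0]);uy=np.array([-ux[1],ux[0],0])
  print("origin bed",A+84*ux-80*uy,"case",c+100*ux-90*uy)
s=bot.observe();R=s["tool_rot"];z=s["eef_pos"][2]-9.6+4
p,q=g((260,194),z),g((621,194),z);print("carrier left edge",p,q,np.linalg.norm(q-p),ang(p,q),"tool",np.degrees(np.arctan2(R[1,1],R[0,1])))
m=(p+q)/2;k=(q-p)/np.linalg.norm(q-p);k2=np.array([k[1],-k[0],0]);print("bar in tool",R.T@(m+70*k2-15*k-s["eef_pos"]))
E
```

```text
bed nearleft [462.469   91.4099  40.    ] yaw left edge 12.84288836943182 yaw near edge 13.114320768295983
case [446.5874  97.7995  32.    ] 13.618677956117116
case near 13.326491417914681
hinge [637.563 142.856  51.   ] [680.1306 -33.131   51.    ] 13.597513641426616
lip [559.6522 118.6922  55.    ] [584.487   17.9963  55.    ] 13.854467234031532
origin bed [562.5177  32.705   40.    ] case [564.4969  33.0124  32.    ]
origin bed [562.1054  32.008   40.    ] case [564.0417  32.1909  32.    ]
carrier left edge [450.0318  -4.309  191.4526] [575.4672  24.3551 191.4526] 128.66881694128173 12.87202829128554 tool 12.912037817463464
bar in tool [-1.1556 -0.0464  5.5995]
```

```bash
python3 -m handwheel '0.02 -0.002 0.005 0 0 -0.4 0;0.03 -0.002 0.015 0 0 0 0;0.022 -0.0017 0.03 0 0 0 0;0.008 0 0.035 0 0 0 0;0 0 0.03 0 0 0 0;0 0 0.018 0 0 0 0;0 0 0.006 0 0 0 0;0 0 0 0 0 0 0;0 0 0 0 0 0 0;0 0 0 0 0 0 0'; python3 - <<'E'
from h import *
s=bot.observe();print(s["eef_pos"],s["tool_rot"],s["ft_force"],s["moment"])
im=viewer.snapshot("top")[:,:,::-1]; cv2.imwrite("pics/t1.png",im)
cv2.imwrite("pics/t1b.png",cv2.resize(im[170:290,200:340],None,fx=5,fy=5,interpolation=cv2.INTER_CUBIC))
im=viewer.snapshot("scene")[:,:,::-1]; cv2.imwrite("pics/s1.png",im)
cv2.imwrite("pics/s1b.png",cv2.resize(im[160:280,210:370],None,fx=5,fy=5,interpolation=cv2.INTER_CUBIC))
E
```

```text
time: 6.62
eef_pos: [491.1, 15.9, 59.9]
tool_rot: [[-0.231, 0.973, 0.002], [0.973, 0.231, 0.0], [-0.001, 0.002, -1.0]]
ft_force: [-0.0, -0.3, -1.9]
grip_width: 9.9
finger_force: 45.0
[491.0903  15.9168  59.8596] [[-0.2313  0.9729  0.0023]
 [ 0.9729  0.2313  0.    ]
 [-0.0005  0.0022 -1.    ]] [-0.036  -0.2674 -1.8727] [ 0.03   -0.1051 -0.025 ]
```

View pics/s1b.png

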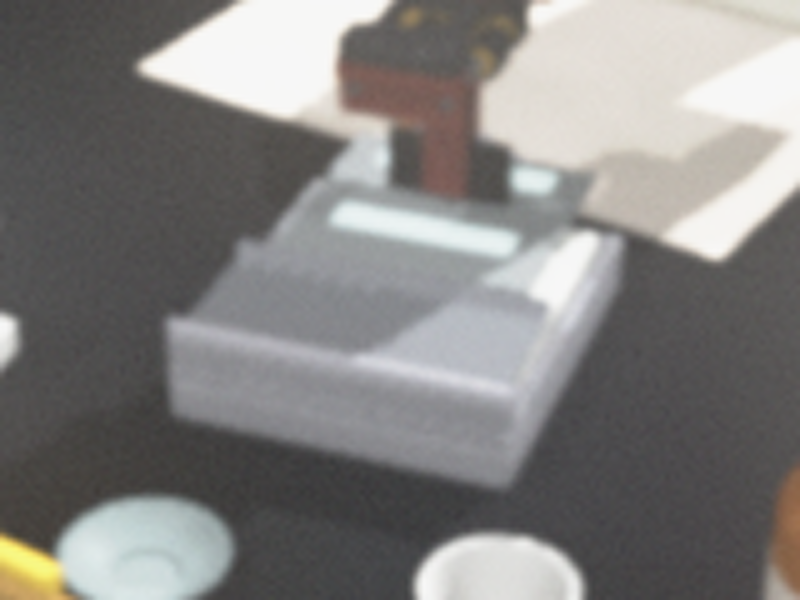

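The scene view shows the carrier held level over the bed, its leading edge just short of the flap lip, which is still shut. I'll lower it onto the bed, watching the force.

```bash
python3 -m handwheel '0 0 0.004 0 0 0 0;0 0 0.004 0 0 0 0;0 0 0.001 0 0 0 0;0 0 0 0 0 0 0;0 0 0 0 0 0 0'; python3 -m handwheel '0 0 0.0005 0 0 0 0;0 0 0.0005 0 0 0 0;0 0 0 0 0 0 0;0 0 0 0 0 0 0'; python3 -m handwheel '0 0 0.0005 0 0 0 0;0 0 0.0005 0 0 0 0;0 0 0 0 0 0 0;0 0 0 0 0 0 0'
```

```text
time: 7.13
eef_pos: [489.8, 16.1, 49.5]
tool_rot: [[-0.232, 0.973, -0.0], [0.973, 0.232, 0.0], [0.0, -0.0, -1.0]]
ft_force: [-0.4, -0.5, -1.4]
grip_width: 9.6
finger_force: 45.0
time: 7.47
eef_pos: [490.0, 16.1, 48.9]
tool_rot: [[-0.232, 0.973, 0.0], [0.973, 0.232, 0.0], [-0.0, 0.0, -1.0]]
ft_force: [-1.2, 0.2, 2.9]
grip_width: 9.6
finger_force: 45.0
time: 7.8
eef_pos: [490.0, 16.1, 47.8]
tool_rot: [[-0.232, 0.973, 0.0], [0.973, 0.232, 0.0], [-0.0, 0.0, -1.0]]
ft_force: [-1.6, 0.3, 4.4]
grip_width: 9.5
finger_force: 45.0
```

```bash
python3 -m handwheel '0 0 -0.0007 0 0 0 0;0 0 -0.0006 0 0 0 0;0 0.005 0 0 0 0 0;0 0.005 0 0 0 0 0;0 0.005 0 0 0 0 0;0 0.005 0 0 0 0 0;0 0 0 0 0 0 0;0 0 0 0 0 0 0'; python3 -m handwheel '0 0.005 0 0 0 0 0;0 0.005 0 0 0 0 0;0 0.005 0 0 0 0 0;0 0.005 0 0 0 0 0;0 0.003 0 0 0 0 0;0 0 0 0 0 0 0;0 0 0 0 0 0 0'; python3 - <<'E'
from h import *
im=viewer.snapshot("scene")[:,:,::-1]; cv2.imwrite("pics/s2.png",im)
cv2.imwrite("pics/s2b.png",cv2.resize(im[160:280,210:370],None,fx=5,fy=5,interpolation=cv2.INTER_CUBIC))
E
```

```text
time: 8.47
eef_pos: [511.0, 21.0, 49.2]
tool_rot: [[-0.232, 0.973, 0.003], [0.973, 0.232, 0.0], [-0.0, 0.003, -1.0]]
ft_force: [2.1, 2.3, 2.3]
grip_width: 9.8
finger_force: 45.0
time: 9.05
eef_pos: [532.9, 26.3, 49.2]
tool_rot: [[-0.232, 0.973, 0.002], [0.973, 0.232, 0.0], [-0.0, 0.002, -1.0]]
ft_force: [1.4, 1.2, 3.0]
grip_width: 9.8
finger_force: 45.0
```

View pics/s2b.png

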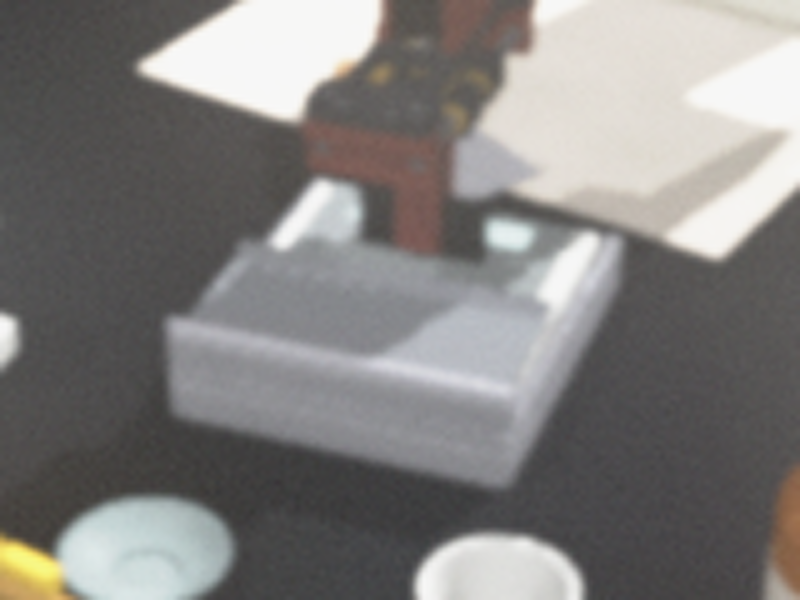

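The carrier is under the flap, which hasn't moved. I'll creep to the stop.

```bash
python3 -m handwheel '0 0.001 0 0 0 0 0;0 0.001 0 0 0 0 0;0 0.001 0 0 0 0 0;0 0.001 0 0 0 0 0;0 0 0 0 0 0 0;0 0 0 0 0 0 0'; python3 -m handwheel '0 0.001 0 0 0 0 0;0 0.0005 0 0 0 0 0;0 0 0 0 0 0 0;0 0 0 0 0 0 0';python3 -m handwheel '0 0.001 0 0 0 0 0;0 0 0 0 0 0 0;0 0 0 0 0 0 0'
```

```text
time: 9.6
eef_pos: [535.5, 27.0, 48.9]
tool_rot: [[-0.232, 0.973, -0.0], [0.973, 0.232, -0.0], [0.0, -0.0, -1.0]]
ft_force: [-1.6, -0.2, 4.3]
grip_width: 10.1
finger_force: 45.0
time: 9.93
eef_pos: [537.2, 27.3, 49.0]
tool_rot: [[-0.232, 0.973, 0.0], [0.973, 0.232, 0.0], [0.0, 0.0, -1.0]]
ft_force: [-3.0, -1.1, 2.7]
grip_width: 9.7
finger_force: 45.0
time: 10.18
eef_pos: [538.0, 27.6, 48.9]
tool_rot: [[-0.232, 0.973, -0.0], [0.973, 0.232, 0.0], [0.0, -0.0, -1.0]]
ft_force: [-2.4, -0.8, 2.3]
grip_width: 10.0
finger_force: 45.0
```

```bash
python3 -m handwheel '0 0.001 0 0 0 0 0;0 0 0 0 0 0 0;0 0 0 0 0 0 0';python3 -m handwheel '0 0.001 0 0 0 0 0;0 0 0 0 0 0 0;0 0 0 0 0 0 0';python3 -m handwheel '0 0.001 0 0 0 0 0;0 0 0 0 0 0 0;0 0 0 0 0 0 0'
```

```text
time: 10.43
eef_pos: [538.1, 27.7, 48.8]
tool_rot: [[-0.232, 0.973, -0.002], [0.973, 0.232, 0.0], [0.0, -0.002, -1.0]]
ft_force: [-6.0, -0.6, 4.7]
grip_width: 9.8
finger_force: 45.0
time: 10.68
eef_pos: [538.1, 27.8, 48.7]
tool_rot: [[-0.231, 0.973, -0.004], [0.973, 0.232, -0.0], [0.001, -0.004, -1.0]]
ft_force: [-8.5, -2.3, 5.6]
grip_width: 9.7
finger_force: 45.0
time: 10.93
eef_pos: [538.2, 27.8, 48.6]
tool_rot: [[-0.232, 0.973, -0.006], [0.973, 0.232, -0.0], [0.001, -0.006, -1.0]]
ft_force: [-11.3, -3.2, 9.7]
grip_width: 9.7
finger_force: 45.0
```

Contact: the tool has stopped while the force rises, so the carrier is at the stop. I'll relax the forward push a little, then press down.

```bash
python3 -m handwheel '0 -0.001 0 0 0 0 0;0 -0.0007 0 0 0 0 0;0 0 0 0 0 0 0' 60;python3 -m handwheel '0 0 0.001 0 0 0 0;0 0 0.001 0 0 0 0;0 0 0.001 0 0 0 0;0 0 0.001 0 0 0 0;0 0 0 0 0 0 0;0 0 0 0 0 0 0';python3 -m handwheel '0 0 0.001 0 0 0 0;0 0 0.001 0 0 0 0;0 0 0 0 0 0 0;0 0 0 0 0 0 0'
```

```text
time: 11.18
eef_pos: [538.2, 27.8, 48.6]
tool_rot: [[-0.231, 0.973, -0.002], [0.973, 0.231, 0.0], [0.001, -0.002, -1.0]]
ft_force: [-5.4, -0.2, 2.8]
grip_width: 9.9
finger_force: 60.0
time: 11.68
eef_pos: [538.2, 27.8, 45.0]
tool_rot: [[-0.232, 0.973, -0.002], [0.973, 0.232, -0.0], [0.001, -0.002, -1.0]]
ft_force: [-8.5, -1.4, 7.1]
grip_width: 9.7
finger_force: 60.0
time: 12.02
eef_pos: [538.2, 27.8, 43.2]
tool_rot: [[-0.232, 0.973, -0.002], [0.973, 0.232, -0.0], [0.001, -0.002, -1.0]]
ft_force: [-9.1, -1.0, 10.1]
grip_width: 9.7
finger_force: 60.0
```

```bash
python3 -m handwheel '0 -0.0005 0.001 0 0 0 0;0 0 0.001 0 0 0 0;0 0 0 0 0 0 0;0 0 0 0 0 0 0';python3 -m handwheel '0 0 0.001 0 0 0 0;0 0 0.001 0 0 0 0;0 0 0 0 0 0 0;0 0 0 0 0 0 0'
```

```text
time: 12.35
eef_pos: [538.2, 27.8, 43.1]
tool_rot: [[-0.232, 0.973, -0.001], [0.973, 0.232, 0.0], [0.0, -0.001, -1.0]]
ft_force: [-13.8, -0.4, 31.0]
grip_width: 9.2
finger_force: 60.0
time: 12.68
eef_pos: [538.2, 27.8, 43.0]
tool_rot: [[-0.232, 0.973, -0.001], [0.973, 0.232, 0.0], [0.0, -0.001, -1.0]]
ft_force: [-20.8, -1.3, 53.1]
grip_width: 9.7
finger_force: 60.0
```

The bed is on its stop, since the height is constant and the force climbs steeply. I'll ease to a moderate hold and look once more.

```bash
python3 -m handwheel '0 -0.0005 -0.001 0 0 0 0;0 0 -0.001 0 0 0 0;0 0 0 0 0 0 0;0 0 0 0 0 0 0;0 0 0 0 0 0 0;0 0 0 0 0 0 0'; python3 - <<'E'
from h import *
im=viewer.snapshot("scene")[:,:,::-1]; a=cv2.resize(im[160:280,210:370],None,fx=2.5,fy=2.5,interpolation=cv2.INTER_CUBIC)
im=viewer.snapshot("top")[:,:,::-1]; b=cv2.resize(im[175:295,200:360],None,fx=2.5,fy=2.5,interpolation=cv2.INTER_CUBIC)
w=viewer.snapshot("wrist")[:,:,::-1]; w=cv2.resize(w,(400,300))
cv2.imwrite("pics/f.png",np.vstack([np.hstack([a,b]),np.hstack([w,w*0])]))
E
```

```text
time: 13.18
eef_pos: [538.2, 27.8, 43.1]
tool_rot: [[-0.232, 0.973, -0.0], [0.973, 0.232, 0.0], [0.0, -0.0, -1.0]]
ft_force: [-11.5, 0.1, 29.1]
grip_width: 9.6
finger_force: 60.0
```

View pics/f.png

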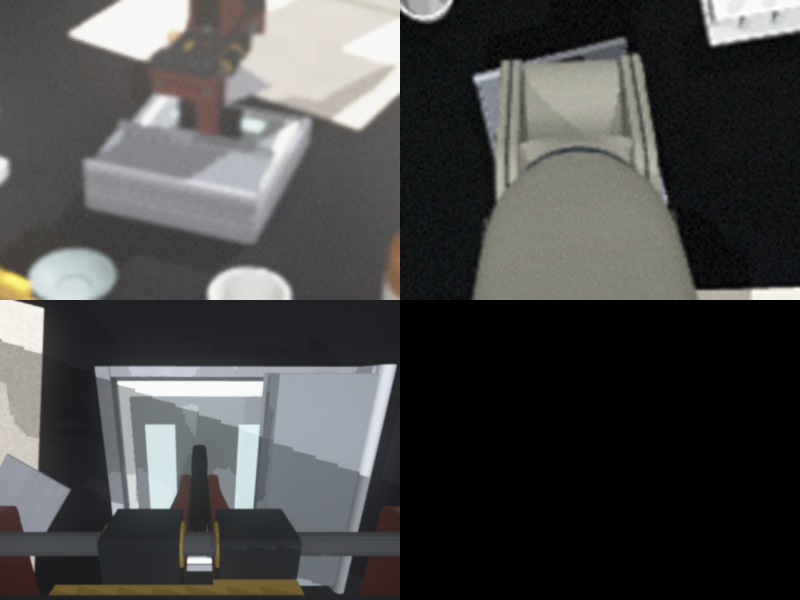

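The flap is shut, the carrier's leading edge is under it, and the white margin on the bed's left side (rows 381–396) is about 10 mm, as it should be when centred. The arm is holding at about 29 N.

```bash
python3 -c "
from workcell import bot
print(bot.hand_in())"
```

```text
the job is handed in; nothing more can be done
None
```

I handed the job in with the carrier against the stop under the closed flap and the bed fully down, the arm still gripping the bar and pressing with about 29 N; I saw no sign that the tile, bottle, tub, dish or rack was touched, though I did not measure them again.

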